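# Put away the dough grinder's washed parts

## Task

The dough grinder's four washed parts lie in two piles of two. Take the piles apart and put each part flat, upright and centred in its own wooden seat: the open lock ring over the post, the square mouthpiece lined up inside the square tray, the round perforated die in the round dish, and the four-bladed knife on the cross with its blades along the arms. Do not knock or shift the little jar and the wooden tamper that stand among them.

Things in the scene. Friction and masses are not known exactly. Their poses are not given: they have to be found in the camera images.
- ring_mid (a point): Lock ring, aluminium, a plain open ring lying flat: outer diameter 66 mm, bore 37 mm, 24 mm high, about 0.16 kg. Starts on the table as the lower part of a pile, with the die or the knife on top of it. The point is its centre, half-way up (12 mm above its underside); z up along its axis.
- mouth_mid (a point): Square mouthpiece, aluminium block lying flat: 64 x 64 mm, 24 mm high, two dark slots on top near opposite edges, along its x, about 0.24 kg. Starts on the table as the lower part of the other pile, with the die or the knife on top. The point is its centre, half-way up (12 mm above its underside); x and y square to its sides, z up.
- die_mid (a point): Round perforated die, steel disc with small dark holes, lying flat: diameter 48 mm, 20 mm high, about 0.18 kg. Starts on top of the ring or of the mouthpiece. The point is its centre, half-way up (10 mm above its underside); z up.
- knife_mid (a point): Four-bladed cross knife, dark steel: two crossed flat bars 52 mm long, 12 mm wide, 8 mm thick, along its x and y; on their middle a square hub 20 x 20 mm, sides parallel to the blades, that rises to 30 mm above the underside (grip it here), about 0.10 kg. Starts on top of the ring or of the mouthpiece, blades down, hub up. The point is on the hub's axis, 15 mm above the underside; z up.
- post_seat_floor (a point): Fixed to the table, wood. The point is the centre of its upper bearing surface, 8 mm above the table; z up. Seat of the ring: round base of 84 mm diameter with an upright post in its centre, 17 mm in diameter, rising 26 mm above the base.
- square_seat_floor (a point): Fixed to the table, wood. The point is the centre of its upper bearing surface, 6 mm above the table; z up. Seat of the mouthpiece: square tray, 84 x 84 mm inside, with a lip 3 mm high and 4 mm wide round it; x and y square to its sides.
- dish_seat_floor (a point): Fixed to the table, wood. The point is the centre of its upper bearing surface, 6 mm above the table; z up. Seat of the die: round dish, 68 mm inside diameter, with a lip 3 mm high and 4 mm wide round it.
- cross_seat_floor (a point): Fixed to the table, wood. The point is the centre of its upper bearing surface, 8 mm above the table; z up. Seat of the knife: flat raised cross, both arms 80 mm long and 28 mm wide, along its x and y.
- jar_mid (a point): Bystander: small glass jar with white lid, 42 mm diameter, 50 mm high, standing loose. The point is its centre, half-way up.
- tamper_mid (a point): Bystander: small turned wooden tamper, 42 mm diameter at the foot, 50 mm high, standing loose. The point is its centre, half-way up.
Mind the look-alikes: they are no part of the job. Leave any green or yellow look-alike of the part that bears square_seat_floor alone.

How it is judged:
By the outcome, as a careful person would: the job done as asked, in the order asked, and still so for the second after the job is handed in, with the robot touching nothing.
It also fails if it takes over 99 s, if anything falls off the work surface, if the arm or the gripper's body presses on something with over 40 N, if the wrist force passes 120 N, or if a joint passes its speed limit or range.

## Robot

A 6-joint arm with a two-finger parallel gripper is mounted at the origin on the work surface. World frame = base frame: x ahead of the robot, y to its left, z up, the work surface at z = 0. Lengths are in m, angles in rad, forces in N, time in s.
With the tool pointing down it reaches from about 0.35 to 0.775 m from the base axis. Payload 5.5 kg.
Tool frame: the origin (TCP) lies at the very end of the fingers, on their centre line; the grasp point (between the pads) lies 19 mm behind it; z points along the fingers, y is the line along which they close (so a half turn about z gives the same grasp; the last joint's range is limited). The gripper opens to 85 mm and grips with 20 to 120 N. Pads are 22 mm wide; open, the fingers measure 114 mm over their backs; the gripper's body (76 mm by 85 mm) begins 54 mm behind the grasp point. The pads swing forward as they close: fully open they stand 13 mm farther back than shut.
Start: joints at [1.105, 0.313, 0.046, 1.304, 0, 1.431], TCP at [0.184, 0.545, 0.231] pointing down, gripper open.
Joint ranges: [-2.76, 2.76], [-0.86, 1.69], [-1.03, 1.26], [-2.2, 2.34], [-1.47, 1.5], [-3.14, 3.14]. Speed limits (rad/s): [2.57, 2.57, 3.14, 3.14, 3.14, 3.14].

## Interface

Orientations are given as a unit quaternion [w, x, y, z].
In Python, from workcell import env gives the robot as it stands. The module is installed in compiled form; this text tells all that it offers.
- The arm moves only by the tool jog_arm, never from a script. Its arguments are lists of equal length, an entry for each row: "gripper": the opening, from 0 (shut) to 1 (fully open); "offset": the shift along the world's x, y, z in cm, a list of three; "twist": the turn about the world's z in degrees. In form: {"gripper": [gripper, ...], "offset": [[dx, dy, dz], ...], "twist": [twist, ...]}. A call has exactly 8 rows; each row is the pose to reach, as a shift and turn from the pose commanded when the call began; what a row does not reach only later rows make up. A row lasts 1/8 s, in which the tool goes at most 62.5 mm and 10.7 degrees, less where a joint would pass 70% of its speed; a pose out of reach is approached as far as the arm can. A call with a gripper value outside its range is refused whole. The fingers move at their own pace and stop on an object; "squeeze" is the grip in N (left out, the last holds). Time passes only in rows, so rows that repeat a pose let the fingers close, or fill a call up. It gives the time, the measured TCP pose, the force, the opening and the grip force at its end, in the units of the state.
- env.get_state(): the state, without advancing time (a new reading comes with each control period).
- env.read_camera(name): name is "scene" or "top"; returns a dict with "image" (384x512x3 uint8, red, green, blue), "z_map" (384x512 float32, m along the optical axis (not along the pixel's ray), 0 where there is no reading), "fovy" (degrees; the focal length in pixels is half the picture's height over the tangent of half this angle, whatever the lens; pixels are square), "cx", "cy" (the principal point, pixels), "cam_to_world" (4x4, takes a point from camera to world coordinates). Camera axes: x right, y up, looking along -z (the intrinsics and any distortion apply to the point x, -y, -z); pixel columns grow to the right and rows downward; lengths in m; the calibration is good to about 2 mm. A picture is of the moment at which its call begins.
- env.hand_in(): hands the job in; it is judged then, once.
The state is a dict: "clock": time; "joint_pos": joint angles; "qvel": joint speeds; "tau": joint torques, N m; "tcp_pos": TCP position; "orientation": TCP orientation; "wrist_force": force on the tool from outside, world axes, zero at the start; "ft_torque": the same for the moment, N m; "finger_gap": finger opening in m; "grip_force": force on a finger pad.
Only numpy, scipy, OpenCV 4.12 (cv2) and the standard library are available. Lean on these libraries where they do the work, as an engineer would, in place of code of your own. Each camera call takes 0.05 s, during which the arm holds its last target. There are 200 camera calls.

## Working session

There is one attempt and no reset: what is moved stays moved. The work goes in short steps, Python scripts to look and compute and a tool call to move; the robot and the scene stay as the last step left them, time stands still between calls to the robot, and variables do not carry over. Pictures are saved under pics/ and viewed, at most 14 in all, crops included, and the job is handed in when it is done.

Besides the shell and the picture viewer there is one more tool, called by a JSON object that holds its "method" and its "body". jog_arm: Moves the arm, as the interface text tells. Its arguments: {"type":"object","properties":{"gripper":{"type":"array"},"offset":{"type":"array"},"twist":{"type":"array"},"squeeze":{"type":"number"}},"required":["gripper","offset","twist"]}

```bash
mkdir -p pics; cat > h.py <<'E'
import numpy as np, cv2
from workcell import env
def cam(n):
    c=env.read_camera(n); c['f']=192/np.tan(np.radians(c['fovy'])/2); return c
def save(c,name,crop=None,s=1):
    im=c['image'][:,:,::-1]
    if crop: im=im[crop[1]:crop[3],crop[0]:crop[2]]
    cv2.imwrite('pics/'+name,cv2.resize(im,None,fx=s,fy=s,interpolation=cv2.INTER_CUBIC))
def cloud(c):
    v,u=np.mgrid[0:384,0:512]; z=c['z_map']
    p=np.stack([(u-c['cx'])/c['f']*z,-(v-c['cy'])/c['f']*z,-z],-1)
    M=c['cam_to_world']; return p@M[:3,:3].T+M[:3,3]
def ray(c,uv,h):
    uv=np.atleast_2d(uv).astype(float); M=c['cam_to_world']
    d=np.stack([(uv[:,0]-c['cx'])/c['f'],-(uv[:,1]-c['cy'])/c['f'],-np.ones(len(uv))],-1)@M[:3,:3].T
    o=M[:3,3]; return o+d*((h-o[2])/d[:,2])[:,None]
E
python3 - <<'E'
from h import *
for n in ['top','scene']:
    c=cam(n); save(c,n+'0.png',s=1.5); print({k:v for k,v in c.items() if k not in('image','z_map')})
    P=cloud(c); print(n,np.median(P[...,2]))
print(env.get_state())
E
```

```text
{'fovy': 52.47781486958917, 'cx': 254.30272388111717, 'cy': 196.6824534922293, 'cam_to_world': array([[ 0.01795561,  0.99723859, -0.07206095,  0.39319226],
       [-0.99937609,  0.01570825, -0.03163347, -0.01563753],
       [-0.03041416,  0.07258399,  0.99689846,  0.98446265],
       [ 0.        ,  0.        ,  0.        ,  1.        ]]), 'f': np.float64(389.5275796396243)}
top 0.00048541742504487617
{'fovy': 47.36448708982888, 'cx': 257.88082246029524, 'cy': 184.62780543333955, 'cam_to_world': array([[-0.51865598, -0.57545072,  0.63233887,  1.15798611],
       [ 0.85471557, -0.3674727 ,  0.36664029,  0.39113184],
       [ 0.02138385,  0.73063006,  0.6824386 ,  0.78271469],
       [ 0.        ,  0.        ,  0.        ,  1.        ]]), 'f': np.float64(437.75676346915446)}
scene 0.001265999427009168
{'clock': 0.1, 'joint_pos': array([ 1.10537102e+00,  3.13948268e-01,  4.51324045e-02,  1.30360366e+00,
       -3.43315607e-05,  1.43121097e+00]), 'qvel': array([ 3.29319246e-04, -3.15593577e-03,  2.86862122e-03,  1.83997380e-04,
       -2.99185426e-05, -5.45245137e-04]), 'tau': array([ 2.03220116e-03, -4.81725740e+01,  2.99243367e+01,  1.27187601e-02,
       -1.85344043e-04, -8.60580428e-06]), 'tcp_pos': array([0.1838724 , 0.54434525, 0.23050126]), 'orientation': array([-2.25398856e-04,  1.62200137e-01,  9.86757547e-01, -7.79859206e-04]), 'wrist_force': array([-0.36550935, -0.39043713,  0.19619232]), 'ft_torque': array([ 0.01204183, -0.00878319,  0.0110115 ]), 'grip_force': 0.0, 'finger_gap': 0.08588862971341907}
```

View pics/top0.png

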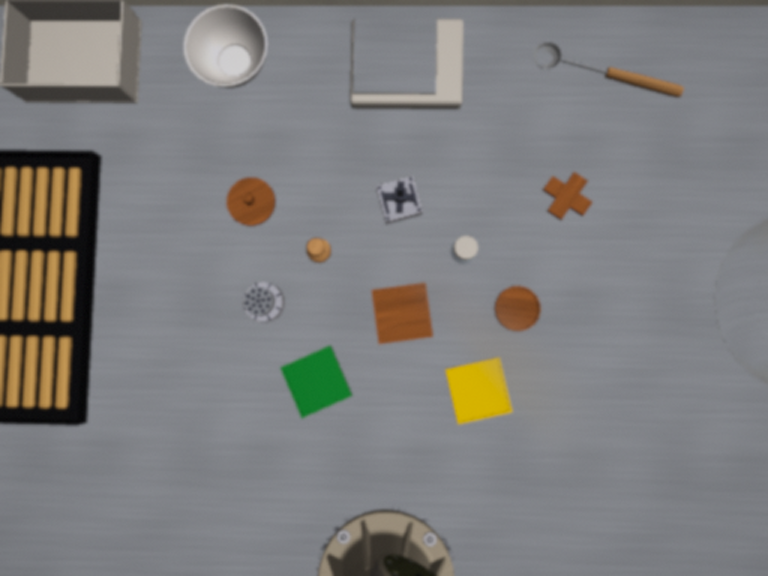

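View pics/scene0.png

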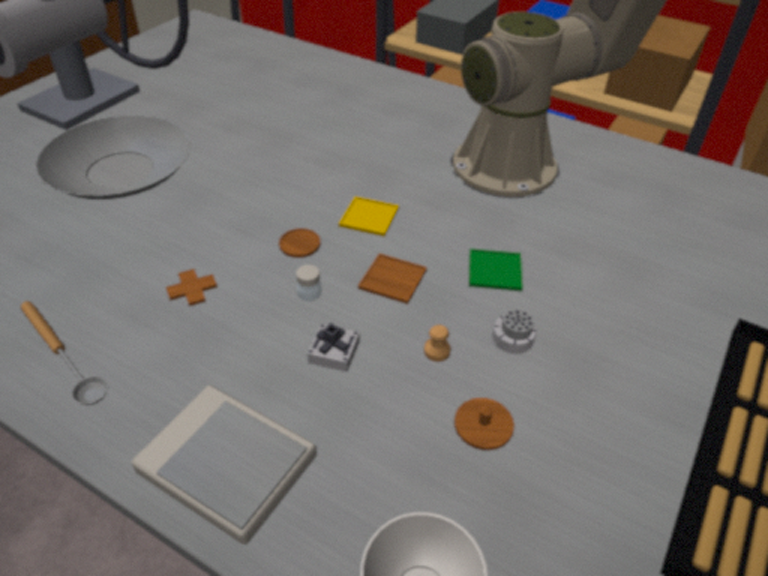

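The top view (1.5x pixels) shows these parts:
- knife on mouthpiece (399,199)
- die on ring (263,301)
- post seat (250,201)
- wooden tray (402,313), with green (316,381) and yellow (479,391) look-alikes that I'll leave alone
- dish (517,308)
- cross (568,196)
- tamper (319,249) and jar (466,248)

Next I'll measure them.

```bash
cat > meas.py <<'E'
from h import *
def comps(mask,amin=40):
    n,l,s,ce=cv2.connectedComponentsWithStats(mask.astype(np.uint8),connectivity=8)
    return [(l==i) for i in range(1,n) if s[i,4]>=amin]
def pts(m,c,h):
    k=max(cv2.findContours(m.astype(np.uint8),cv2.RETR_EXTERNAL,cv2.CHAIN_APPROX_NONE)[0],key=cv2.contourArea)[:,0]
    return ray(c,k,h)[:,:2].astype(np.float32)*1000
E
python3 - <<'E'
from meas import *
for n in ['top','scene']:
    c=cam(n); P=cloud(c); hsv=cv2.cvtColor(c['image'],cv2.COLOR_RGB2HSV)
    reg=(P[...,0]>.25)&(P[...,0]<.75)&(abs(P[...,1])<.33)
    wood=reg&(hsv[...,0]<18)&(hsv[...,1]>110)
    print(n,'WOOD')
    for m in comps(wood):
        k=pts(m,c,.008); (cx,cy),(w,h),a=cv2.minAreaRect(k); v,u=np.nonzero(m)
        print('px',u.mean().round(1),v.mean().round(1),'z',np.median(P[m][:,2]).round(4),'rect',np.round([cx,cy,w,h,a],1),'mincirc',np.round(np.r_[cv2.minEnclosingCircle(k)],1) if 0 else cv2.minEnclosingCircle(k))
    print('TALL')
    for m in comps(reg&(P[...,2]>.014)):
        v,u=np.nonzero(m); q=P[m]
        print('px',u.mean().round(1),v.mean().round(1),len(q),'zmax',np.percentile(q[:,2],[50,95]).round(4))
        for lo,hi in [(.018,.03),(.036,.048),(.048,.06)]:
            s=q[(q[:,2]>lo)&(q[:,2]<hi)]
            if len(s)>15:
                (cx,cy),(w,h),a=cv2.minAreaRect((s[:,:2]*1000).astype(np.float32)); print('   ',lo,len(s),np.round([cx,cy,w,h,a],1),s.mean(0).round(4))
c=cam('top'); save(c,'crop1.png',(150,100,410,235),3)
E
```

```text
top WOOD
px 377.9 130.2 z 0.008 rect [ 636.1 -292.9   70.1   69.3    8.9] mincirc ((636.6818237304688, -293.8389587402344), 39.989227294921875)
px 166.8 133.9 z 0.008 rect [621.4 243.3  79.8  77.9  46.3] mincirc ((621.7137451171875, 242.82162475585938), 40.73821258544922)
px 211.9 166.1 z 0.048 rect [540.2 124.2  36.   35.7   1.4] mincirc ((540.30029296875, 124.40807342529297), 19.798084259033203)
px 267.6 208.5 z 0.0061 rect [434.8 -18.5  89.3  89.1   8.5] mincirc ((434.7535400390625, -18.067060470581055), 60.86174392700195)
px 344.7 205.1 z 0.0062 rect [ 4.466e+02 -2.112e+02  7.000e+01  6.940e+01  2.000e-01] mincirc ((446.8245849609375, -210.5980987548828), 36.12828063964844)
TALL
px 265.9 132.3 663 zmax [0.025  0.0544]
    0.018 469 [625.4 -11.2  64.9  64.   16.1] [ 0.6231 -0.0109  0.0242]
    0.048 67 [626.3 -12.7  19.3  17.    1. ] [ 0.6262 -0.0129  0.054 ]
px 165.1 131.9 49 zmax [0.0327 0.037 ]
px 309.5 165.6 249 zmax [0.0494 0.0524]
    0.018 38 [ 533.5 -113.6   40.6   19.3   48.7] [ 0.5311 -0.1118  0.0222]
    0.036 36 [ 541.  -117.4   37.    30.3    5.3] [ 0.5396 -0.1169  0.
[... 1558 characters left out ...]
]
    0.036 286 [448.7 215.9  48.9  46.4  22.6] [0.4516 0.2165 0.0443]
px 221.6 229.5 698 zmax [0.0258 0.0547]
    0.018 423 [624.8 -10.9  66.8  64.9  15.5] [ 0.6318 -0.0042  0.0245]
    0.036 41 [629.4 -16.7  20.1  33.2  12.4] [ 0.6301 -0.0084  0.0417]
    0.048 84 [ 6.261e+02 -1.220e+01  2.220e+01  2.090e+01  3.000e-01] [ 0.6275 -0.0113  0.0538]
px 291.3 226.8 264 zmax [0.0338 0.0521]
    0.018 73 [542.7 124.7  26.4  34.5  26.2] [0.5455 0.1258 0.022 ]
    0.036 34 [545.3 125.9  18.8  29.1  14.9] [0.5464 0.1274 0.0448]
    0.048 90 [539.1 124.1  28.1  25.3   8. ] [0.5398 0.1243 0.0505]
px 323.0 276.2 84 zmax [0.0325 0.0355]
    0.018 27 [625.4 244.6   7.8  16.5  20.4] [0.6269 0.2444 0.0229]
```

View pics/crop1.png

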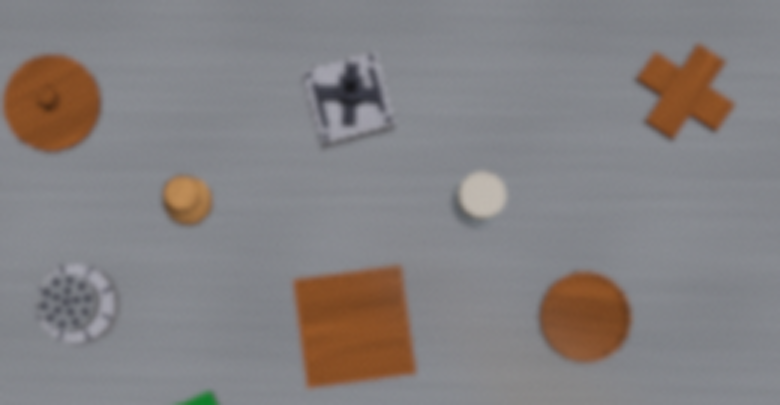

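Crop shows knife on the mouthpiece (blades slightly rotated, ~(350,95)), die on ring (75,303), wooden tray (355,325) between the look-alikes, dish (585,316), cross (687,90). The choice is clear. Next: yaw angles of the knife and cross, and the move above the die.

```bash
cat >> meas.py <<'E'
def ang4(p,ctr):
    "4-fold axis angle (deg mod 90) of points, weighted r^4"
    d=(p-ctr); z=d[:,0]+1j*d[:,1]; return np.degrees(np.angle((z**4).sum()))/4%90
E
python3 - <<'E'
from meas import *
for n,kp in [('top',(266,132)),('scene',(222,229))]:
    c=cam(n); P=cloud(c); hsv=cv2.cvtColor(c['image'],cv2.COLOR_RGB2HSV)
    wood=(hsv[...,0]<18)&(hsv[...,1]>110)
    for m in comps(wood):
        v,u=np.nonzero(m); q=ray(c,np.c_[u,v],.008)[:,:2]
        if np.hypot(*(q.mean(0)-[.636,-.292]))<.02: print(n,'cross',q.mean(0).round(4),len(q),ang4(q,q.mean(0)))
    z=P[...,2]; m=(z>.028)&(z<.036)&(np.hypot(P[...,0]-.6255,P[...,1]+.0117)<.04)
    hub=(z>.05)&(np.hypot(P[...,0]-.6255,P[...,1]+.0117)<.03); print('hubtop',P[hub].mean(0).round(4))
    q=P[m][:,:2]; print(n,'knife blades',len(q),q.mean(0).round(4),ang4(q,np.array([.6255,-.0117])),cv2.minAreaRect((q*1000).astype(np.float32)))
E
```

```text
top cross [ 0.6369 -0.2935] 546 56.19881206251353
hubtop [ 0.6265 -0.0128  0.0541]
top knife blades 129 [ 0.6239 -0.0115] 84.89092220970772 ((622.6421508789062, -12.180511474609375), (56.02664566040039, 54.67869567871094), 25.1146183013916)
scene cross [ 0.6381 -0.2917] 410 55.885191292329075
hubtop [ 0.6268 -0.0117  0.0542]
scene knife blades 127 [ 0.6305 -0.0087] 87.48159812702295 ((622.4602661132812, -9.38861083984375), (45.61272048950195, 52.79263687133789), 44.403072357177734)
```

{"method": "jog_arm", "body": {"gripper": [1,1,1,1,1,1,1,1], "offset": [[2,-2.5,0],[6,-7.5,0],[10,-12.4,-1],[14,-17.4,-3],[18,-22.3,-5],[22,-27.3,-7],[25,-31,-9],[26.5,-32.9,-10]], "twist": [0,0,0,0,0,0,0,0], "squeeze": 40}}

```text
clock: 1.35
tcp_pos: [0.4502, 0.2133, 0.1303]
orientation: [-0.0, 0.164, 0.987, -0.0]
wrist_force: [0.2, 0.5, -0.8]
finger_gap: 0.0858
grip_force: 0.0
```

{"method": "jog_arm", "body": {"gripper": [1,1,1,1,0,0,0,0], "offset": [[0,0,-3.5],[0,0,-7],[0,0,-9.5],[0,0,-10.4],[0,0,-10.4],[0,0,-10.4],[0,0,-10.4],[0,0,-10.4]], "twist": [0,0,0,0,0,0,0,0]}}

```text
clock: 2.35
tcp_pos: [0.4501, 0.2161, 0.0288]
orientation: [0.001, 0.162, 0.987, 0.001]
wrist_force: [-1.1, -0.2, 6.8]
finger_gap: 0.0463
grip_force: 40.9
```

```bash
python3 - <<'E'
from meas import *
c=cam('top'); save(c,'knife.png',(246,112,286,152),12)
for n in ['top','scene']:
    c=cam(n); v0,u0=(132,266) if n=='top' else (229,222)
    g=c['image'].max(2); P=cloud(c)
    m=(g<95)&(P[...,2]>.028)&(P[...,2]<.038)&(np.hypot(P[...,0]-.626,P[...,1]+.012)<.035)
    q=P[m][:,:2]-[.6262,-.0120]; r=np.hypot(*q.T); s=r>.015
    a=np.degrees(np.arctan2(q[s,1],q[s,0])); print(n,s.sum())
    for k in range(4):
        b=a[abs((a-k*90+180)%360-180)<40]; print(k*90,len(b),np.median((b-k*90+180)%360-180) if len(b) else '')
print(env.get_state()['tcp_pos'])
E
```

```text
top 55
0 10 -4.569254096240769
90 19 0.6922015087919249
180 10 -0.5317080064078397
270 16 -5.299396836593928
scene 75
0 21 3.8886198845748083
90 27 -2.3662226741598715
180 9 -15.059842095021054
270 18 9.170703194745471
[0.45015554 0.21612474 0.0288138 ]
```

View pics/knife.png

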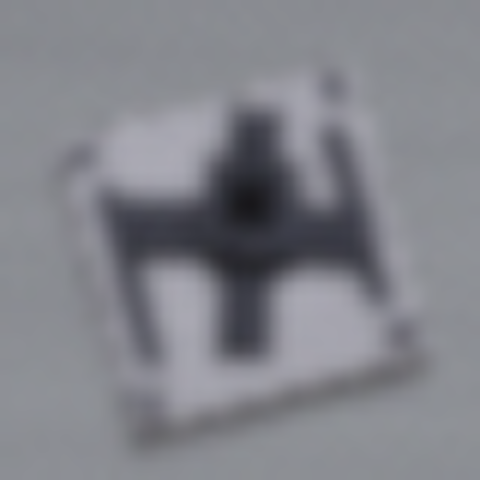

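The knife crop shows blades along nearly vertical/horizontal image axes: vertical bar (258,110)-(243,355), so yaw ≈ -2.6°. The die is gripped (46 mm gap), so I'll lift it and carry it to the dish.

{"method": "jog_arm", "body": {"gripper": [0,0,0,0,0,0,0,0], "offset": [[0,0,2],[0,0,6],[0,-3,8],[0,-8,8],[-0.1,-14,8],[-0.1,-20,8],[-0.2,-26,8],[-0.2,-32,8]], "twist": [0,0,0,0,0,0,0,0]}}

```text
clock: 3.5
tcp_pos: [0.447, -0.1061, 0.1079]
orientation: [0.001, 0.162, 0.987, -0.0]
wrist_force: [1.1, 0.1, -1.4]
finger_gap: 0.0466
grip_force: 41.7
```

{"method": "jog_arm", "body": {"gripper": [0,0,0,0,0,0,0,0], "offset": [[0,-5,0],[0,-9,0],[-0.1,-10.6,0],[-0.1,-10.6,-2],[-0.1,-10.6,-4],[-0.1,-10.6,-5],[-0.1,-10.6,-5],[-0.1,-10.6,-5]], "twist": [0,0,0,0,0,0,0,0]}}

```text
clock: 4.5
tcp_pos: [0.4466, -0.2102, 0.058]
orientation: [0.001, 0.162, 0.987, -0.0]
wrist_force: [0.4, -0.5, -1.9]
finger_gap: 0.0463
grip_force: 41.7
```

```bash
python3 - <<'E'
from meas import *
c=cam('scene'); P=cloud(c); save(c,'die1.png',(130,90,290,210),5)
c=cam('top');P=cloud(c)
z=P[...,2]
for lo,hi in [(.018,.03)]:
  m=(z>lo)&(z<hi)&(np.hypot(P[...,0]-.449,P[...,1]-.214)<.05); q=(P[m][:,:2]*1000).astype(np.float32)
  print('ring top',len(q),cv2.minAreaRect(q),cv2.minEnclosingCircle(q))
c=cam('scene');P=cloud(c);z=P[...,2];m=(z>.021)&(z<.03)&(np.hypot(P[...,0]-.449,P[...,1]-.214)<.05); q=(P[m][:,:2]*1000).astype(np.float32)
print('ring top',len(q),cv2.minAreaRect(q),cv2.minEnclosingCircle(q))
E
```

```text
ring top 388 ((450.0807800292969, 211.91574096679688), (62.41354751586914, 65.28018188476562), 1.0237780809402466) ((450.04302978515625, 212.2751007080078), 33.030174255371094)
ring top 339 ((449.4223327636719, 213.09315490722656), (65.92933654785156, 63.661163330078125), 23.322114944458008) ((449.8288879394531, 212.46478271484375), 34.16438674926758)
```

View pics/die1.png

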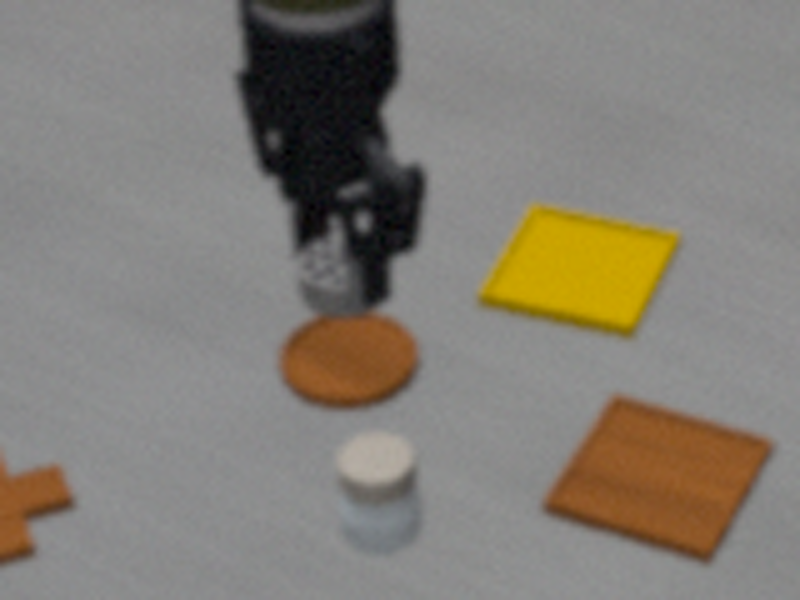

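The crop shows the die in the fingers (330,270) just behind the dish centre (350,360), perhaps tilted. I'll check its tilt with a plane fit.

```bash
python3 - <<'E'
from meas import *
for n in ['scene','top']:
    c=cam(n); P=cloud(c); g=c['image'].mean(2); z=P[...,2]
    m=(z>.045)&(z<.09)&(np.hypot(P[...,0]-.4466,P[...,1]+.210)<.027)
    print(n,m.sum())
    v,u=np.nonzero(m)
    for a in np.c_[u,v,(P[m]*1000).round(0),g[m].round()][::6].astype(int): print(*a,end=' | ')
E
```

```text
scene 182
193 132 433 -233 89 17 | 191 134 440 -234 86 14 | 190 135 445 -233 86 21 | 189 136 448 -235 84 52 | 195 136 432 -228 77 63 | 194 137 433 -231 74 66 | 191 138 441 -234 74 63 | 197 138 433 -221 74 115 | 196 139 440 -219 76 119 | 192 140 447 -227 74 102 | 198 140 439 -213 74 84 | 194 141 449 -218 76 107 | 190 142 458 -225 75 119 | 196 142 448 -213 73 105 | 192 143 457 -219 74 107 | 198 143 450 -205 75 102 | 194 144 461 -209 77 106 | 189 145 463 -225 69 123 | 195 145 458 -208 72 116 | 191 146 468 -214 73 104 | 197 146 460 -200 74 98 | 193 147 468 -208 72 97 | 199 147 464 -191 77 95 | 196 148 466 -199 72 95 | 192 149 467 -212 63 80 | 198 149 465 -194 70 83 | 194 150 465 -207 61 84 | 191 151 468 -216 56 116 | 197 151 463 -199 60 80 | 195 152 468 -203 58 81 | 202 152 455 -190 55 76 | top 54
339 204 445 -184 74 45 | 341 206 441 -189 72 96 | 342 207 438 -191 73 121 | 342 208 436 -191 73 127 | 342 209 434 -191 72 117 | 342 210 431 -192 71 101 | 342 211 429 -193 63 87 | 343 212 427 -196 60 92 | 345 213 425 -200 62 98 |
```

Die is level (top z 74 mm) and centred, so I'll lower it.

{"method": "jog_arm", "body": {"gripper": [0,0,0,0,0,1,1,1], "offset": [[0,0,-2],[0,0,-3.6],[0,0,-4.4],[0,0,-4.8],[0,0,-4.8],[0,0,-4.8],[0,0,-4.8],[0,0,-4.8]], "twist": [0,0,0,0,0,0,0,0]}}

```text
clock: 5.75
tcp_pos: [0.4463, -0.2104, 0.0094]
orientation: [0.0, 0.162, 0.987, -0.0]
wrist_force: [-0.6, 0.4, 0.7]
finger_gap: 0.0855
grip_force: 0.0
```

{"method": "jog_arm", "body": {"gripper": [1,1,1,1,1,1,1,1], "offset": [[0,0,3],[0,0,9],[2,2.2,12],[6,6.6,12],[10,11,12],[14,15.4,12],[17,18.7,12],[18,19.8,10]], "twist": [0,0,2,5,8,12,16.1,16.1]}}

```text
clock: 6.75
tcp_pos: [0.6289, -0.0102, 0.11]
orientation: [0.002, 0.021, 1.0, -0.0]
wrist_force: [0.2, -0.6, 0.8]
finger_gap: 0.0852
grip_force: 0.0
```

{"method": "jog_arm", "body": {"gripper": [1,1,1,1,0,0,0,0], "offset": [[0,0,0],[0,0,-3],[0,0,-6],[0,0,-7.1],[0,0,-7.1],[0,0,-7.1],[0,0,-7.1],[0,0,-7.1]], "twist": [0,0,0,0,0,0,0,0]}}

```text
clock: 7.75
tcp_pos: [0.627, -0.0123, 0.0396]
orientation: [0.001, 0.022, 1.0, -0.0]
wrist_force: [0.7, 0.2, -0.3]
finger_gap: 0.0189
grip_force: 39.3
```

{"method": "jog_arm", "body": {"gripper": [0,0,0,0,0,0,0,0], "offset": [[0,0,0],[0,0,0],[0,0,0],[0,0,0.5],[0,0,2],[0,0,5],[0,0,7],[0,0,7]], "twist": [0,0,0,0,0,0,0,0]}}

```text
clock: 8.75
tcp_pos: [0.6276, -0.0124, 0.1108]
orientation: [0.002, 0.022, 1.0, -0.0]
wrist_force: [-0.7, -0.4, -0.8]
finger_gap: 0.0193
grip_force: 39.3
```

```bash
python3 - <<'E'
from meas import *
c=cam('scene'); save(c,'kn1.png',(150,120,310,240),5)
hsv=cv2.cvtColor(c['image'],cv2.COLOR_RGB2HSV)
for n in ['scene','top']:
    c=cam(n);P=cloud(c); z=P[...,2]
    m=(z>.023)&(z<.04)&(np.hypot(P[...,0]-.446,P[...,1]+.21)<.04); q=(P[m][:,:2]*1000).astype(np.float32)
    print('die',len(q),np.median(P[m][:,2]),cv2.minEnclosingCircle(q))
    m=(z>.02)&(z<.03)&(np.hypot(P[...,0]-.624,P[...,1]+.011)<.06); q=(P[m][:,:2]*1000).astype(np.float32)
    print('mouth',len(q),cv2.minAreaRect(q))
E
```

```text
die 30 0.02705260480171101 ((449.569580078125, -226.1583709716797), 17.904109954833984)
mouth 622 ((624.2858276367188, -11.02889633178711), (67.52621459960938, 64.74503326416016), 16.148880004882812)
die 289 0.026232169284395868 ((445.71099853515625, -209.1678009033203), 23.89419174194336)
mouth 0 ((0.0, 0.0), (0.0, 0.0), 0.0)
```

View pics/kn1.png

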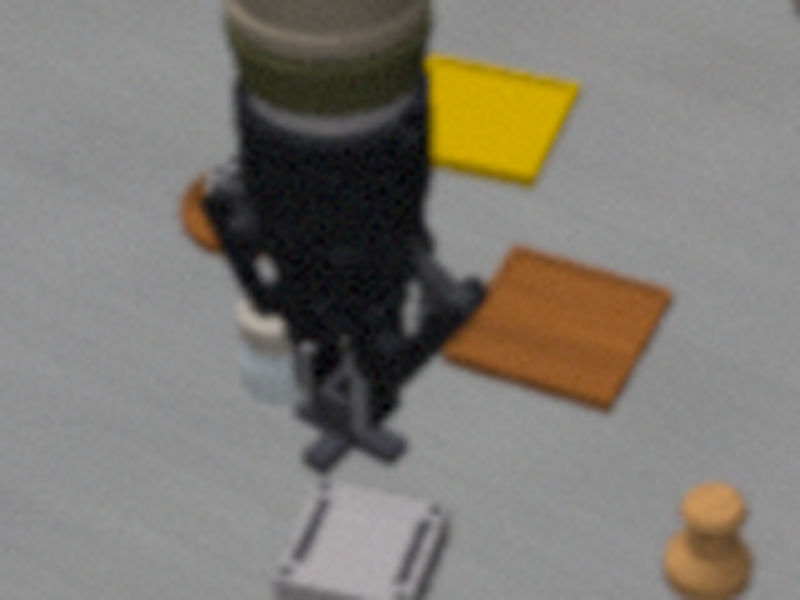

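Knife is held level (350,440), mouthpiece left in place (365,540), jar and tamper untouched. On to the cross.

{"method": "jog_arm", "body": {"gripper": [0,0,0,0,0,0,0,0], "offset": [[0,-2,0],[0.2,-6,0],[0.4,-11,0],[0.6,-16,0],[0.8,-21,0],[1,-25.5,0],[1,-28,0],[1,-28,-3]], "twist": [-2,-6,-11,-17,-22,-27,-31.5,-31.5]}}

```text
clock: 9.9
tcp_pos: [0.6368, -0.2975, 0.0795]
orientation: [0.002, 0.296, 0.955, -0.001]
wrist_force: [-0.6, 0.5, -1.0]
finger_gap: 0.0192
grip_force: 39.3
```

{"method": "jog_arm", "body": {"gripper": [0,0,0,0,0,0,0,0], "offset": [[0,0,-1],[0,0,-2],[0,0,-3],[0,0,-3],[0,0,-3],[0,0,-3],[0,0,-3],[0,0,-3]], "twist": [0,0,0,0,0,0,0,0]}}

```text
clock: 10.9
tcp_pos: [0.6362, -0.2923, 0.0486]
orientation: [0.0, 0.293, 0.956, -0.0]
wrist_force: [0.3, 1.0, -0.6]
finger_gap: 0.0192
grip_force: 39.3
```

```bash
python3 - <<'E'
from meas import *
c=cam('scene'); save(c,'kn2.png',(80,120,200,230),5)
E
```

```text
(no output)
```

View pics/kn2.png

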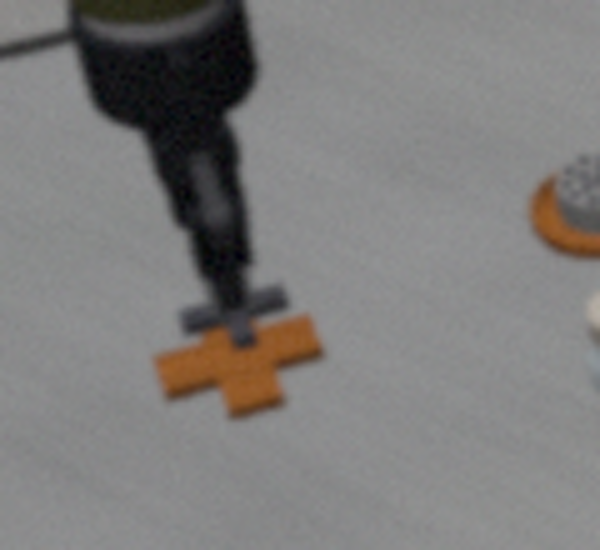

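Blades (235,310) run parallel to the cross arms (240,365). I'll lower and release.

{"method": "jog_arm", "body": {"gripper": [0,0,0,0,0,0.6,0.6,0.6], "offset": [[0.1,0,-1],[0.1,0,-2],[0.1,0,-2.4],[0.1,0,-2.5],[0.1,0,-2.5],[0.1,0,-2.5],[0.1,0,-2.5],[0.1,0,-2.5]], "twist": [0,0,0,0,0,0,0,0]}}

```text
clock: 11.95
tcp_pos: [0.6371, -0.2923, 0.023]
orientation: [-0.0, 0.293, 0.956, 0.0]
wrist_force: [-0.7, 0.2, -0.1]
finger_gap: 0.0514
grip_force: 0.0
```

{"method": "jog_arm", "body": {"gripper": [1,1,1,1,1,1,1,1], "offset": [[0,0,2],[0,0,6],[0,2,10],[0,7,10],[0,12,10],[-0.5,17,10],[-1,22,10],[-1.2,26,10]], "twist": [0,2,7,12,18,24,30,36]}}

```text
clock: 12.95
tcp_pos: [0.6247, -0.0302, 0.1234]
orientation: [0.0, -0.019, 1.0, 0.0]
wrist_force: [0.1, -0.2, 0.7]
finger_gap: 0.0855
grip_force: 0.0
```

```bash
python3 - <<'E'
from meas import *
for n in ['top','scene']:
    c=cam(n); P=cloud(c); z=P[...,2]; d=np.hypot(P[...,0]-.637,P[...,1]+.2925)<.045
    h=d&(z>.033)&(z<.05); print(n,'hub',h.sum(),P[h].mean(0).round(4))
    b=d&(z>.0125)&(z<.021); q=P[b][:,:2]; print('blade',len(q),q.mean(0).round(4),ang4(q,q.mean(0)),np.median(z[b]))
c=cam('top'); save(c,'kn3.png',(340,100,420,160),6)
E
```

```text
top hub 71 [ 0.6359 -0.2905  0.0378]
blade 112 [ 0.635  -0.2889] 55.96888225909006 0.016306775894094683
scene hub 58 [ 0.6364 -0.2892  0.038 ]
blade 104 [ 0.6399 -0.2852] 58.83382633099333 0.01631013780542029
```

View pics/kn3.png

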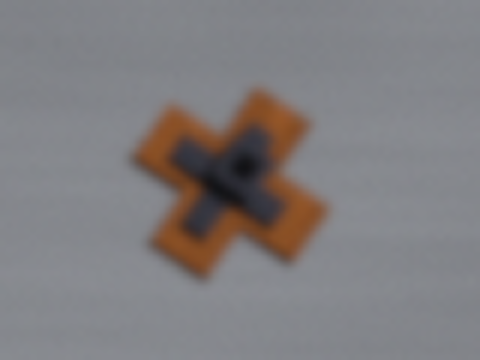

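Knife lies on the cross with blades along the arms (center ~(228,183)). Next I'll check the centring more exactly, together with the mouthpiece pose.

```bash
cat > kn.py <<'E'
from meas import *
def rect(p): (x,y),(w,h),a=cv2.minAreaRect(p); return np.round([x,y,w,h,a],1)
for n in ['top','scene']:
    c=cam(n); P=cloud(c); hsv=cv2.cvtColor(c['image'],cv2.COLOR_RGB2HSV); z=P[...,2]
    d=np.hypot(P[...,0]-.637,P[...,1]+.2925)<.05
    wood=d&(hsv[...,0]<18)&(hsv[...,1]>110); dark=d&(z>.0115)&(z<.0215)&(hsv[...,1]<110)&(hsv[...,2]<100)
    v,u=np.nonzero(wood); pw=ray(c,np.c_[u,v],.008)[:,:2]*1000
    v,u=np.nonzero(dark); pd=ray(c,np.c_[u,v],.016)[:,:2]*1000
    t=np.radians(56); R=np.array([[np.cos(t),np.sin(t)],[-np.sin(t),np.cos(t)]])
    f=lambda p:(np.percentile(p@R.T,1,0)+np.percentile(p@R.T,99,0))/2
    w,k=f(pw),f(pd); print(n,len(pd),'cross',(w@R).round(1),'knife',(k@R).round(1),'diff xy',((k-w)@R).round(1), np.ptp(pd@R.T,axis=0).round(1))
    m=(z>.021)&(z<.029)&(np.hypot(P[...,0]-.624,P[...,1]+.011)<.06)
    if m.sum()>50: print('mouth',m.sum(),rect((P[m][:,:2]*1000).astype(np.float32)))
E
python3 kn.py
```

```text
top 103 cross [ 636.9 -293.6] knife [ 636.3 -290.4] diff xy [-0.6  3.2] [49.6 51.4]
scene 94 cross [ 638.3 -290.7] knife [ 641.6 -280.7] diff xy [ 3.3 10. ] [37.5 49.9]
mouth 615 [624.9 -10.7  66.8  64.4  16.2]
```

{"method": "jog_arm", "body": {"gripper": [1,1,1,1,1,1,1,1], "offset": [[0,0.7,0],[0,1.9,0],[0,1.9,-3],[0,1.9,-6],[0,1.9,-9],[0,1.9,-11],[0,1.9,-11.8],[0,1.9,-11.8]], "twist": [7,14,14,14,14,14,14,14]}}

```text
clock: 14.2
tcp_pos: [0.625, -0.0142, 0.005]
orientation: [-0.0, -0.138, 0.99, 0.0]
wrist_force: [-0.4, 0.3, -0.0]
finger_gap: 0.0855
grip_force: 0.0
```

{"method": "jog_arm", "body": {"gripper": [0,0,0,0,0,0,0,0], "offset": [[0,0,0],[0,0,0],[0,0,0],[0,0,0],[0,0,0],[0,0,0],[0,0,2],[0,0,4]], "twist": [0,0,0,0,0,0,0,0], "squeeze": 60}}

```text
clock: 15.2
tcp_pos: [0.6244, -0.013, 0.0453]
orientation: [-0.001, -0.139, 0.99, 0.0]
wrist_force: [-0.1, -0.4, -4.0]
finger_gap: 0.0623
grip_force: 66.8
```

{"method": "jog_arm", "body": {"gripper": [0,0,0,0,0,0,0,0], "offset": [[0,0,2],[0,0,4],[-4,-0.2,5],[-8,-0.4,5],[-12,-0.5,5],[-16,-0.6,5],[-18.9,-0.7,5],[-18.9,-0.7,5]], "twist": [0,0,-2,-5,-7.6,-7.6,-7.6,-7.6]}}

```text
clock: 16.2
tcp_pos: [0.4332, -0.0198, 0.095]
orientation: [-0.001, -0.072, 0.997, 0.0]
wrist_force: [0.2, 0.1, -2.4]
finger_gap: 0.0624
grip_force: 66.8
```

```bash
python3 - <<'E'
from meas import *
print(env.get_state()['tcp_pos'])
c=cam('scene'); save(c,'mo1.png',(180,110,340,230),5)
P=cloud(c); z=P[...,2]; m=(z>.05)&(z<.13)&(np.hypot(P[...,0]-.435,P[...,1]+.018)<.045)&(c['image'].min(2)>110)
print(m.sum(),np.percentile(P[m],[2,50,98],axis=0).round(3))
m&=abs(z-np.percentile(z[m],60))<.006; print(np.median(z[m]),cv2.minAreaRect((P[m][:,:2]*1000).astype(np.float32)))
E
```

```text
[ 0.43318388 -0.01975734  0.09502902]
379 [[ 0.403 -0.048  0.092]
 [ 0.44  -0.02   0.113]
 [ 0.467  0.013  0.115]]
0.11284722836026229 ((433.0959167480469, -19.246253967285156), (67.15568542480469, 62.80743408203125), 9.138944625854492)
```

View pics/mo1.png

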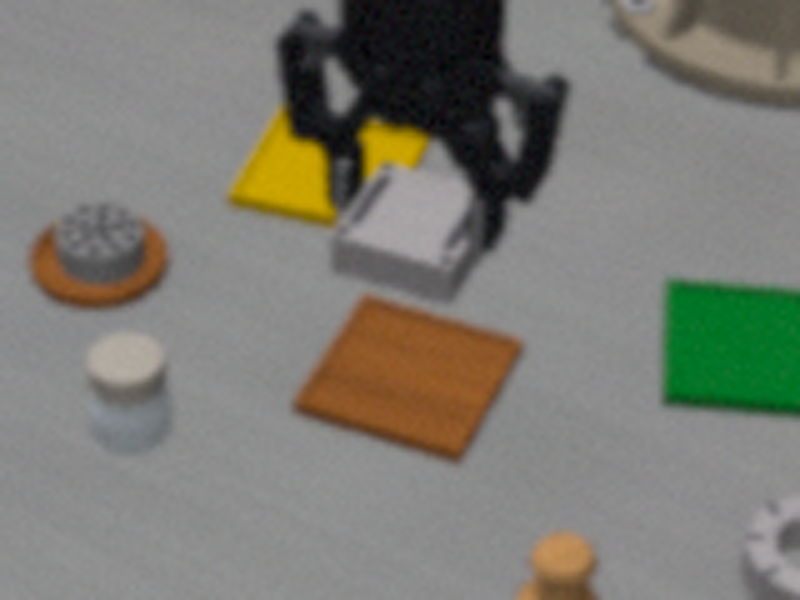

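Mouthpiece is held level (405,230), die sits well in its dish (100,250), jar and tamper are standing. I'll shift 1.5 mm and lower it into the tray.

{"method": "jog_arm", "body": {"gripper": [0,0,0,0,0,0,0,0], "offset": [[0.15,0.15,0],[0.15,0.15,-2],[0.15,0.15,-5],[0.15,0.15,-7],[0.15,0.15,-8],[0.15,0.15,-8.3],[0.15,0.15,-8.3],[0.15,0.15,-8.3]], "twist": [0,0,0,0,0,0,0,0]}}

```text
clock: 17.25
tcp_pos: [0.4387, -0.0188, 0.013]
orientation: [0.001, -0.073, 0.997, -0.0]
wrist_force: [-1.0, -0.6, 1.5]
finger_gap: 0.0622
grip_force: 67.3
```

{"method": "jog_arm", "body": {"gripper": [1,1,1,1,1,1,1,1], "offset": [[0,0,0],[0,0,0],[0,0,0],[0,0,2],[0,0,6],[0,2,10],[0.2,7,10],[0.3,12,10]], "twist": [0,0,0,0,0,0,0,0]}}

```text
clock: 18.25
tcp_pos: [0.4414, 0.1022, 0.1133]
orientation: [0.001, -0.072, 0.997, 0.0]
wrist_force: [0.2, -0.5, -0.3]
finger_gap: 0.086
grip_force: 0.0
```

```bash
python3 - <<'E'
from meas import *
for n in ['top','scene']:
    c=cam(n); P=cloud(c); z=P[...,2]; hsv=cv2.cvtColor(c['image'],cv2.COLOR_RGB2HSV)
    d=np.hypot(P[...,0]-.435,P[...,1]+.018)<.075
    m=d&(z>.026)&(z<.036); print(n,'mouth z',np.median(z[m]),cv2.minAreaRect((P[m][:,:2]*1000).astype(np.float32)))
    w=d&(hsv[...,0]<18)&(hsv[...,1]>110); v,u=np.nonzero(w); print('tray',cv2.minAreaRect((ray(c,np.c_[u,v],.009)[:,:2]*1000).astype(np.float32)))
    m=(z>.020)&(z<.029)&(np.hypot(P[...,0]-.449,P[...,1]-.213)<.05); print('ring',m.sum(),cv2.minEnclosingCircle((P[m][:,:2]*1000).astype(np.float32)))
E
```

```text
top mouth z 0.029975501154165474 ((438.72308349609375, -18.74518585205078), (63.58942413330078, 63.636959075927734), 8.271526336669922)
tray ((551.2576293945312, 118.55703735351562), (385.74658203125, 1150.52685546875), 9.317756652832031)
ring 0 ((0.0, 0.0), 0.0)
scene mouth z 0.03081814655684989 ((438.42138671875, -18.069377899169922), (66.13017272949219, 64.01931762695312), 8.245076179504395)
tray ((436.1577453613281, -16.874252319335938), (94.41669464111328, 90.95829010009766), 8.767321586608887)
ring 359 ((449.443359375, 212.56845092773438), 34.748512268066406)
```

Mouthpiece is 3.8 mm off in x, because I read that pose before the arm had settled. I'll re-grip and correct it.

{"method": "jog_arm", "body": {"gripper": [1,1,1,1,1,1,0,0], "offset": [[-0.1,-5,0],[-0.3,-10,0],[-0.3,-12,-3],[-0.3,-12,-7],[-0.3,-12,-9.5],[-0.3,-12,-10],[-0.3,-12,-10],[-0.3,-12,-10]], "twist": [0,0,0,0,0,0,0,0]}}

```text
clock: 19.35
tcp_pos: [0.4384, -0.019, 0.0136]
orientation: [0.001, -0.073, 0.997, -0.0]
wrist_force: [-0.6, -0.6, -0.7]
finger_gap: 0.0624
grip_force: 65.9
```

{"method": "jog_arm", "body": {"gripper": [0,0,0,0,0,0,0,0], "offset": [[0,0,0],[0,0,0],[0,0,0.5],[-0.2,0.05,0.6],[-0.38,0.05,0.6],[-0.38,0.05,0.6],[-0.38,0.05,0],[-0.38,0.05,0]], "twist": [0,0,0,0,0,0,0,0]}}

```text
clock: 20.35
tcp_pos: [0.4342, -0.0183, 0.0135]
orientation: [0.001, -0.073, 0.997, -0.0]
wrist_force: [-5.2, 0.6, 15.9]
finger_gap: 0.062
grip_force: 68.2
```

{"method": "jog_arm", "body": {"gripper": [0,0,1,1,1,1,1,1], "offset": [[0,0,0],[0,0,0],[0,0,0],[0,0,0],[0,0,1],[0,0,5],[0,2,10],[0.2,7,10]], "twist": [0,0,0,0,0,0,0,0]}}

```text
clock: 21.35
tcp_pos: [0.4396, 0.0511, 0.1168]
orientation: [0.004, -0.071, 0.997, -0.001]
wrist_force: [1.1, 0.4, -0.7]
finger_gap: 0.0854
grip_force: 0.0
```

```bash
cat > mo.py <<'E'
from meas import *
for n in ['top','scene']:
    c=cam(n); P=cloud(c); z=P[...,2]; hsv=cv2.cvtColor(c['image'],cv2.COLOR_RGB2HSV)
    d=np.hypot(P[...,0]-.435,P[...,1]+.018)<.075
    m=d&(z>.026)&(z<.036); print(n,'mouth z',np.median(z[m]),cv2.minAreaRect((P[m][:,:2]*1000).astype(np.float32)))
    w=max(comps(d&(hsv[...,0]<18)&(hsv[...,1]>110)&(z<.02)),key=np.sum); v,u=np.nonzero(w); print('tray',cv2.minAreaRect((ray(c,np.c_[u,v],.009)[:,:2]*1000).astype(np.float32)))
E
python3 mo.py
```

```text
top mouth z 0.030011920416001592 ((435.1125793457031, -18.08077621459961), (63.84040832519531, 63.777530670166016), 8.144352912902832)
tray ((434.4896240234375, -18.074249267578125), (88.86882781982422, 89.56298828125), 9.144081115722656)
scene mouth z 0.03090198245919573 ((434.63482666015625, -18.100543975830078), (66.85472869873047, 65.92044830322266), 9.501277923583984)
tray ((435.9703674316406, -16.72028350830078), (94.69500732421875, 90.70399475097656), 8.252758979797363)
```

Mouthpiece is now centred and aligned. Next, the ring.

{"method": "jog_arm", "body": {"gripper": [1,1,1,1,1,1,1,1], "offset": [[0.2,3,0],[0.6,8,0],[1,13,0],[1.3,16.1,0],[1.3,16.1,-4],[1.3,16.1,-8],[1.3,16.1,-10.3],[1.3,16.1,-10.8]], "twist": [0,0,0,0,0,0,0,0]}}

```text
clock: 22.45
tcp_pos: [0.4472, 0.2118, 0.0027]
orientation: [-0.002, -0.073, 0.997, -0.0]
wrist_force: [0.1, -0.1, 0.8]
finger_gap: 0.0853
grip_force: 0.0
```

{"method": "jog_arm", "body": {"gripper": [1,0,0,0,0,0,0,0], "offset": [[0,0,0],[0,0,0],[0,0,0],[0,0,0],[0,0,0],[0,0,0],[0,0,2],[0,0,5]], "twist": [0,0,0,0,0,0,0,0]}}

```text
clock: 23.45
tcp_pos: [0.4481, 0.2125, 0.0549]
orientation: [-0.001, -0.073, 0.997, -0.0]
wrist_force: [1.0, -0.7, -2.0]
finger_gap: 0.0636
grip_force: 66.8
```

{"method": "jog_arm", "body": {"gripper": [0,0,0,0,0,0,0,0], "offset": [[0,0,2],[1.5,0.3,3],[5.5,1,3],[9.5,1.7,3],[13,2.4,3],[16,2.9,3],[17.2,3.1,3],[17.2,3.1,3]], "twist": [0,0,0,0,0,0,0,0]}}

```text
clock: 24.45
tcp_pos: [0.6208, 0.2437, 0.0843]
orientation: [-0.0, -0.073, 0.997, 0.0]
wrist_force: [-0.0, -0.8, -1.9]
finger_gap: 0.0641
grip_force: 66.8
```

{"method": "jog_arm", "body": {"gripper": [0,0,0,0,0,0,0,0], "offset": [[0,0,-1],[0,0,-2],[0,0,-2],[0,0,-2],[0,0,-2],[0,0,-2],[0,0,-2],[0,0,-2]], "twist": [0,0,0,0,0,0,0,0]}}

```text
clock: 25.45
tcp_pos: [0.6208, 0.2438, 0.0644]
orientation: [0.0, -0.073, 0.997, 0.0]
wrist_force: [0.0, -0.6, -2.0]
finger_gap: 0.0639
grip_force: 66.8
```

```bash
python3 - <<'E'
from meas import *
c=cam('scene'); save(c,'ri1.png',(260,210,380,310),5)
P=cloud(c); z=P[...,2]; m=(z>.04)&(z<.12)&(np.hypot(P[...,0]-.622,P[...,1]-.2436)<.04)&(c['image'].min(2)>95)
print(m.sum(),np.percentile(P[m],[2,50,98],axis=0).round(3))
zt=np.percentile(z[m],90); m&=abs(z-zt)<.005; print(np.median(z[m]),cv2.minEnclosingCircle((P[m][:,:2]*1000).astype(np.float32)),cv2.minAreaRect((P[m][:,:2]*1000).astype(np.float32)))
m=(z>.014)&(z<.038)&(np.hypot(P[...,0]-.622,P[...,1]-.2436)<.02);print('post',m.sum())
E
```

```text
708 [[0.591 0.214 0.062]
 [0.626 0.245 0.081]
 [0.651 0.275 0.085]]
0.08220490086849852 ((621.962646484375, 241.14569091796875), 36.64024353027344) ((620.2067260742188, 243.90927124023438), (65.80062103271484, 65.47441101074219), 64.16862487792969)
post 28
```

View pics/ri1.png

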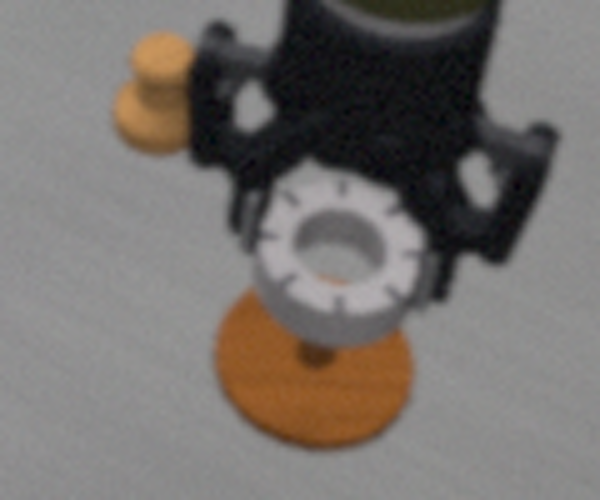

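Ring is level over the post (340,245); post at (318,350); tamper is clear at left. I'll lower it.

{"method": "jog_arm", "body": {"gripper": [0,0,0,0,0,0,0,0], "offset": [[0.1,0,0],[0.1,0,-1],[0.1,0,-2.5],[0.1,0,-4],[0.1,0,-4.7],[0.1,0,-5],[0.1,0,-5],[0.1,0,-5]], "twist": [0,0,0,0,0,0,0,0]}}

```text
clock: 26.5
tcp_pos: [0.6217, 0.2438, 0.0146]
orientation: [-0.0, -0.073, 0.997, 0.0]
wrist_force: [-2.5, -1.0, 2.6]
finger_gap: 0.0643
grip_force: 67.3
```

{"method": "jog_arm", "body": {"gripper": [1,1,1,1,1,1,1,1], "offset": [[0,0,0],[0,0,0],[0,0,0],[0,0,1],[0,0,5],[0,-2,10],[0,-7,12],[0,-13,12]], "twist": [0,0,0,0,0,0,0,0]}}

```text
clock: 27.5
tcp_pos: [0.6238, 0.1136, 0.1381]
orientation: [0.003, -0.074, 0.997, 0.0]
wrist_force: [0.6, 0.1, -0.5]
finger_gap: 0.0857
grip_force: 0.0
```

```bash
python3 - <<'E'
from meas import *
for n in ['top','scene']:
    c=cam(n); P=cloud(c); z=P[...,2]; hsv=cv2.cvtColor(c['image'],cv2.COLOR_RGB2HSV); d=np.hypot(P[...,0]-.622,P[...,1]-.2436)<.055
    m=d&(z>.028)&(z<.037)&(hsv[...,1]<100); print(n,'ring',np.median(z[m]),cv2.minEnclosingCircle((P[m][:,:2]*1000).astype(np.float32)))
    w=d&(hsv[...,0]<18)&(hsv[...,1]>110)&(z<.02); v,u=np.nonzero(w); print('base',cv2.minEnclosingCircle((ray(c,np.c_[u,v],.008)[:,:2]*1000).astype(np.float32)))
    w=d&(hsv[...,0]<18)&(hsv[...,1]>110)&(z>.026); print('post top',w.sum(),P[w].mean(0).round(4))
E
```

```text
top ring nan ((0.0, 0.0), 0.0)
base ((0.0, 0.0), 0.0)
post top 0 [nan nan nan]
scene ring 0.03242330444678321 ((620.106689453125, 244.3109130859375), 34.06778335571289)
base ((623.8432006835938, 244.42491149902344), 40.95307159423828)
post top 57 [0.6236 0.2437 0.0331]
  return _methods._mean(a, axis=axis, dtype=dtype,
  ret = ret.dtype.type(ret / rcount)
<stdin>:6: RuntimeWarning: Mean of empty slice.
  ret = um.true_divide(
```

{"method": "jog_arm", "body": {"gripper": [1,1,1,1,1,1,1,1], "offset": [[0,-4,0],[0.2,-9,0],[0.4,-15,0],[0.6,-20,0],[0.8,-25,0],[1,-30,0],[1.2,-34,0],[1.2,-34,0]], "twist": [-3,-8,-14,-20,-26,-32,-37,-42]}}

```text
clock: 28.6
tcp_pos: [0.634, -0.2295, 0.1345]
orientation: [0.001, 0.293, 0.956, -0.0]
wrist_force: [-0.4, -0.0, -0.1]
finger_gap: 0.0855
grip_force: 0.0
```

```bash
python3 - <<'E'
from meas import *
print(env.get_state()['tcp_pos'])
c=cam('top'); P=cloud(c); z=P[...,2]; hsv=cv2.cvtColor(c['image'],cv2.COLOR_RGB2HSV); d=np.hypot(P[...,0]-.622,P[...,1]-.2436)<.055
m=d&(z>.028)&(z<.037)&(hsv[...,1]<100); print('ring',np.median(z[m]),cv2.minEnclosingCircle((P[m][:,:2]*1000).astype(np.float32)))
w=d&(hsv[...,0]<18)&(hsv[...,1]>110)&(z<.02); v,u=np.nonzero(w); print('base',cv2.minEnclosingCircle((ray(c,np.c_[u,v],.008)[:,:2]*1000).astype(np.float32)))
w=d&(hsv[...,0]<18)&(hsv[...,1]>90)&(z>.026); print('post top',w.sum(),P[w].mean(0).round(4))
d=np.hypot(P[...,0]-.4465,P[...,1]+.2098)<.055
m=d&(z>.02)&(z<.03)&(hsv[...,1]<100);print('die',cv2.minEnclosingCircle((P[m][:,:2]*1000).astype(np.float32)))
w=d&(hsv[...,0]<18)&(hsv[...,1]>110)&(z<.02); v,u=np.nonzero(w); print('dish',cv2.minEnclosingCircle((ray(c,np.c_[u,v],.009)[:,:2]*1000).astype(np.float32)))
E
python3 kn.py
```

```text
[ 0.63396416 -0.22948958  0.13452296]
ring 0.032010856197519866 ((621.4580078125, 242.95249938964844), 33.20230484008789)
base ((621.3703002929688, 241.82786560058594), 40.16087341308594)
post top 40 [0.6218 0.2417 0.0329]
die ((0.0, 0.0), 0.0)
dish ((0.0, 0.0), 0.0)Traceback (most recent call last):
  File "kn.py", line 11, in <module>
    w,k=f(pw),f(pd); print(n,len(pd),'cross',(w@R).round(1),'knife',(k@R).round(1),'diff xy',((k-w)@R).round(1), np.ptp(pd@R.T,axis=0).round(1))
        ~^^^^
  File "kn.py", line 10, in <lambda>
    f=lambda p:(np.percentile(p@R.T,1,0)+np.percentile(p@R.T,99,0))/2
                ~~~~~~~~~~~~~^^^^^^^^^^^
    return _quantile_unchecked(
        a, q, axis, out, overwrite_input, method, keepdims, weights)
    return _ureduce(a,
                    func=_quantile_ureduce_func,
    ...<5 lines>...
                    overwrite_input=overwrite_input,
                    method=method)
    r = func(a, **kwargs)
    result = _quantile(arr,
                       quantiles=q,
    ...<2 lines>...
                       out=out,
                       weights=wgt)
    slices_having_nans = np.isnan(arr[-1, ...])
                                  ~~~^^^^^^^^^
IndexError: index -1 is out of bounds for axis 0 with size 0
```

Ring is well centred. Now nudging the knife about 2.5 mm in -y.

{"method": "jog_arm", "body": {"gripper": [1,1,1,1,1,1,1,1], "offset": [[0.1,-3,0],[0.25,-6.1,-1],[0.25,-6.1,-3],[0.25,-6.1,-6],[0.25,-6.1,-9],[0.25,-6.1,-10.5],[0.25,-6.1,-11],[0.25,-6.1,-11]], "twist": [0,0,0,0,0,0,0,0]}}

```text
clock: 29.7
tcp_pos: [0.6368, -0.2871, 0.025]
orientation: [0.0, 0.289, 0.957, -0.0]
wrist_force: [-0.5, -0.1, 1.0]
finger_gap: 0.0854
grip_force: 0.0
```

{"method": "jog_arm", "body": {"gripper": [0,0,0,0,0,0,0,0], "offset": [[0,0,0],[0,0,0],[0,0,0],[0,0,0],[0,0,0],[0,0,0],[0,0,0],[0,0,0.3]], "twist": [0,0,0,0,0,0,0,0], "squeeze": 30}}

```text
clock: 30.7
tcp_pos: [0.6357, -0.2868, 0.0266]
orientation: [-0.001, 0.29, 0.957, 0.0]
wrist_force: [0.6, 0.8, -1.6]
finger_gap: 0.0193
grip_force: 30.1
```

{"method": "jog_arm", "body": {"gripper": [0,0,0,0,0,0.6,0.6,0.6], "offset": [[0.05,-0.25,0.1],[0.05,-0.25,0.1],[0.05,-0.25,0],[0.05,-0.25,-0.3],[0.05,-0.25,-0.3],[0.05,-0.25,-0.3],[0.05,-0.25,-0.3],[0.05,-0.25,-0.3]], "twist": [0,0,0,0,0,0,0,0]}}

```text
clock: 31.7
tcp_pos: [0.6367, -0.2897, 0.0241]
orientation: [-0.0, 0.29, 0.957, 0.0]
wrist_force: [1.1, -0.5, 0.4]
finger_gap: 0.0511
grip_force: 0.0
```

{"method": "jog_arm", "body": {"gripper": [0.6,0.6,1,1,1,1,1,1], "offset": [[0,0,0],[0,0,1],[0,0,5],[0,0,10],[-1,5,15],[-3,10,17],[-5,15,18],[-7,20,18]], "twist": [0,0,0,0,0,0,0,0]}}

```text
clock: 32.7
tcp_pos: [0.5669, -0.0884, 0.2068]
orientation: [0.002, 0.29, 0.957, 0.0]
wrist_force: [0.6, 0.6, 0.9]
finger_gap: 0.0858
grip_force: 0.0
```

{"method": "jog_arm", "body": {"gripper": [1,1,1,1,1,1,1,1], "offset": [[-2,6,0],[-4,12,0],[-7,18,0],[-10,24,0],[-13,30,0],[-16,36,0],[-18,42,0],[-18,46,0]], "twist": [0,0,0,0,0,0,0,0]}}

```text
clock: 33.7
tcp_pos: [0.3854, 0.3721, 0.2058]
orientation: [0.001, 0.289, 0.957, 0.001]
wrist_force: [1.0, 0.2, 0.6]
finger_gap: 0.0854
grip_force: 0.0
```

```bash
python3 kn.py; python3 - <<'E'
from meas import *
c=cam('top'); save(c,'fin.png',(150,100,410,235),3); print(env.get_state()['tcp_pos'])
E
```

```text
top 104 cross [ 636.9 -293.6] knife [ 638.5 -289.7] diff xy [1.6 3.9] [50.2 50. ]
scene 93 cross [ 638.7 -290.1] knife [ 643.6 -281.2] diff xy [4.9 9. ] [34.9 49. ]
[0.38590621 0.37290165 0.20491601]
```

View pics/fin.png

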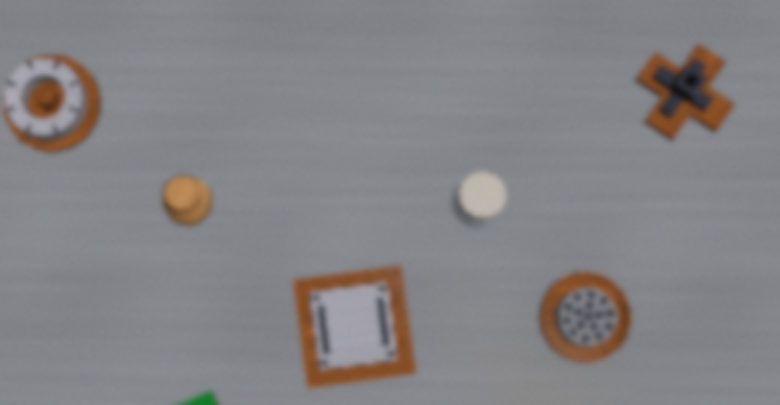

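All four parts are in their seats: ring (43,97), mouthpiece (352,325), die (587,316), and jar and tamper unmoved. The knife (682,90) is still ~4 mm off the cross centre (686,92), because the re-grip happened before settling. I'll correct it once more with settling time.

{"method": "jog_arm", "body": {"gripper": [1,1,1,1,1,1,1,1], "offset": [[2,-4,0],[5,-10,0],[8,-16,0],[11,-22,0],[14,-28,0],[17,-34,0],[19,-40,0],[21,-46,0]], "twist": [0,0,0,0,0,0,0,0]}}

```text
clock: 34.85
tcp_pos: [0.5888, -0.0702, 0.2051]
orientation: [0.0, 0.29, 0.957, -0.0]
wrist_force: [1.5, 0.5, 0.8]
finger_gap: 0.0853
grip_force: 0.0
```

{"method": "jog_arm", "body": {"gripper": [1,1,1,1,1,1,1,1], "offset": [[1.5,-6,0],[2.5,-12,-3],[3.5,-17,-7],[4.1,-20.3,-11],[4.1,-20.3,-12.5],[4.1,-20.3,-12.5],[4.1,-20.3,-12.5],[4.1,-20.3,-12.5]], "twist": [0,0,0,0,0,0,0,0]}}

```text
clock: 35.85
tcp_pos: [0.631, -0.2693, 0.0817]
orientation: [0.002, 0.289, 0.957, -0.0]
wrist_force: [-0.5, -0.1, 0.8]
finger_gap: 0.0856
grip_force: 0.0
```

{"method": "jog_arm", "body": {"gripper": [1,1,1,1,1,1,1,1], "offset": [[0,0,0],[0,0,0],[0,0,0],[0,0,0],[0,0,0],[0,0,0],[0,0,0],[0,0,0]], "twist": [0,0,0,0,0,0,0,0]}}

```text
clock: 36.85
tcp_pos: [0.6299, -0.2698, 0.0793]
orientation: [0.0, 0.29, 0.957, 0.0]
wrist_force: [-0.1, -0.1, -0.0]
finger_gap: 0.0862
grip_force: 0.0
```

{"method": "jog_arm", "body": {"gripper": [1,1,1,1,1,1,1,1], "offset": [[0.4,-1,0],[0.7,-2,0],[0.7,-2,-1],[0.7,-2,-3],[0.7,-2,-4.8],[0.7,-2,-5.5],[0.7,-2,-5.5],[0.7,-2,-5.5]], "twist": [0,0,0,0,0,0,0,0]}}

```text
clock: 37.85
tcp_pos: [0.6374, -0.29, 0.025]
orientation: [0.001, 0.29, 0.957, -0.0]
wrist_force: [0.3, 0.2, 0.2]
finger_gap: 0.0854
grip_force: 0.0
```

{"method": "jog_arm", "body": {"gripper": [0,0,0,0,0,0,0,0], "offset": [[0,0,0],[0,0,0],[0,0,0],[0,0,0],[0,0,0],[0,0,0],[0,0,0.2],[0,0,0.4]], "twist": [0,0,0,0,0,0,0,0]}}

```text
clock: 38.85
tcp_pos: [0.6365, -0.2896, 0.028]
orientation: [-0.0, 0.29, 0.957, 0.0]
wrist_force: [0.2, -0.1, -1.1]
finger_gap: 0.0191
grip_force: 30.2
```

{"method": "jog_arm", "body": {"gripper": [0,0,0,0,0,0,0,0], "offset": [[-0.1,-0.2,0],[-0.16,-0.39,0],[-0.16,-0.39,0],[-0.16,-0.39,0],[-0.16,-0.39,0],[-0.16,-0.39,0],[-0.16,-0.39,0],[-0.16,-0.39,0]], "twist": [0,0,0,0,0,0,0,0]}}

```text
clock: 39.85
tcp_pos: [0.6353, -0.2937, 0.0284]
orientation: [0.0, 0.29, 0.957, 0.0]
wrist_force: [-0.1, 0.5, -1.0]
finger_gap: 0.0191
grip_force: 30.2
```

{"method": "jog_arm", "body": {"gripper": [0,0,0,0,0.6,0.6,0.6,0.6], "offset": [[0,0,-0.2],[0,0,-0.4],[0,0,-0.4],[0,0,-0.4],[0,0,-0.4],[0,0,-0.4],[0,0,-0.4],[0,0,-0.4]], "twist": [0,0,0,0,0,0,0,0]}}

```text
clock: 40.85
tcp_pos: [0.6353, -0.2937, 0.0242]
orientation: [-0.0, 0.29, 0.957, 0.0]
wrist_force: [0.4, 0.1, -0.8]
finger_gap: 0.0513
grip_force: 0.0
```

{"method": "jog_arm", "body": {"gripper": [0.6,0.6,1,1,1,1,1,1], "offset": [[0,0,0],[0,0,1],[0,0,5],[0,0,10],[-1,5,15],[-3,10,17],[-5,15,18],[-7,20,18]], "twist": [0,0,0,0,0,0,0,0]}}

```text
clock: 41.85
tcp_pos: [0.5654, -0.0924, 0.2068]
orientation: [0.002, 0.29, 0.957, 0.0]
wrist_force: [1.5, 0.7, -0.2]
finger_gap: 0.0857
grip_force: 0.0
```

{"method": "jog_arm", "body": {"gripper": [1,1,1,1,1,1,1,1], "offset": [[-2,6,0],[-4,12,0],[-7,18,0],[-10,24,0],[-13,30,0],[-15,34,0],[-15,34,0],[-15,34,0]], "twist": [0,0,0,0,0,0,0,0]}}

```text
clock: 42.85
tcp_pos: [0.4155, 0.2464, 0.205]
orientation: [0.001, 0.289, 0.957, 0.0]
wrist_force: [-0.5, -1.1, 0.7]
finger_gap: 0.0856
grip_force: 0.0
```

```bash
python3 kn.py; python3 - <<'E'
from meas import *
c=cam('top'); save(c,'fin2.png',(150,100,410,235),3); P=cloud(c); z=P[...,2]
d=np.hypot(P[...,0]-.637,P[...,1]+.2925)<.045; h=d&(z>.034); print('hub',P[h].mean(0).round(4))
for nm,x,y in [('jar',.541,-.12),('tamper',.539,.123)]:
    m=(np.hypot(P[...,0]-x,P[...,1]-y)<.03)&(z>.048)&(z<.06); print(nm,P[m].mean(0).round(4))
E
```

```text
top 100 cross [ 636.9 -293.6] knife [ 636.2 -293.2] diff xy [-0.7  0.4] [50.2 51.4]
scene 90 cross [ 639.2 -289.4] knife [ 641.7 -284.5] diff xy [2.4 4.9] [36.7 49.8]
hub [ 0.6375 -0.2938  0.038 ]
jar [ 0.5407 -0.1195  0.0503]
tamper [0.5388 0.1232 0.0499]
```

View pics/fin2.png

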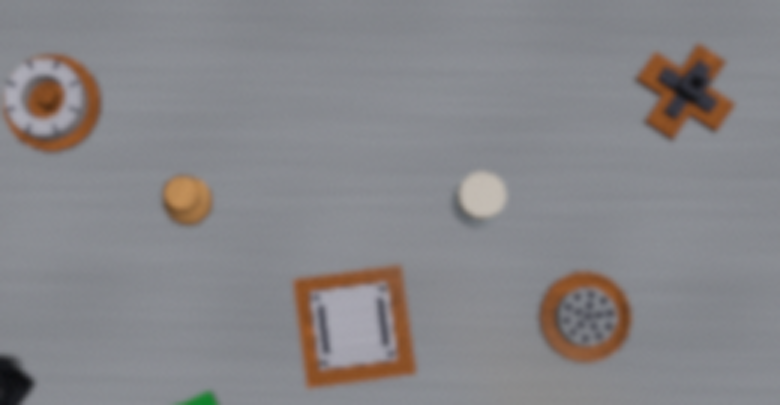

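The picture shows all four parts centred: ring (43,97), knife (688,91), mouthpiece (352,325), die (587,316). Jar (482,195) and tamper (187,199) have not moved.

```bash
python3 -c "
from workcell import env
print(env.hand_in())"
```

```text
the job is handed in; nothing more can be done
None
```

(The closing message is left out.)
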